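Seat a plaster mould in the ratchet clamp and hold it at the fourth click

ROBOT

A 7-joint arm with a two-finger parallel gripper is mounted at the origin on the work surface. World frame = base frame: x ahead of the robot, y to its left, z up, the work surface at z = 0. Lengths are in m, angles in rad, forces in N, time in s.
With the tool pointing down it reaches from about 0.425 to 0.925 m from the base axis. Payload 6.8 kg.
Tool frame: the origin (TCP) lies at the very end of the fingers, on their centre line; the grasp point (between the pads) lies 19 mm behind it; z points along the fingers, y is the line along which they close (so a half turn about z gives the same grasp; the last joint's range is limited). The gripper opens to 85 mm and grips with 20 to 120 N. Pads are 22 mm wide; open, the fingers measure 114 mm over their backs; the gripper's body (76 mm by 85 mm) begins 54 mm behind the grasp point. The pads swing forward as they close: fully open they stand 13 mm farther back than shut.
Start: joints at [1.017, 0.477, 0.022, 1.555, -0.011, 1.109, -0.083], TCP at [0.291, -0.609, 0.231] pointing down, gripper open.
Joint ranges: [-2.96, 2.96], [-0.34, 2.1], [-1.41, 1.46], [0.24, 2.44], [-1.37, 4.51], [0.17, 1.92], [-2.96, 2.96]. Speed limits (rad/s): [2.39, 2.39, 3.14, 3.14, 3.14, 3.14, 3.14].

INTERFACE

Orientations are given as a unit quaternion [w, x, y, z].
In Python, from station import bot gives the robot as it stands. The module is installed in compiled form; this text tells all that it offers.
- The arm moves only by the shell command python3 -m jog 'ROWS' [OPENING] [FORCE]. ROWS is JSON, a list of rows, each a list of 4 numbers: the shift along the tool's x, y, z in cm, then the turn about the tool's z in rad. In form: [[x, y, z, spin], ...]. A call has 1 to 20 rows; each row is the pose to reach, as a shift and turn from the pose commanded when the call began, along the tool's axes at that moment; what a row does not reach only later rows make up. A row lasts 1/12 s, in which the tool goes at most 41.7 mm and 7.16 degrees, less where a joint would pass 70% of its speed; a pose out of reach is approached as far as the arm can. A call with a gripper value outside its range is refused whole. OPENING is the closure, from -1 (fully open) to 1 (shut), set as the call begins (- or left out, the last holds). The fingers move at their own pace and stop on an object; FORCE is the grip in N (left out, the last holds). Time passes only in rows, so rows that repeat a pose let the fingers close. It gives the time, the measured TCP pose, the force, the opening and the grip force at its end, in the units of the state.
- bot.get_obs(): the state, without advancing time (a new reading comes with each control period).
- bot.read_camera(name): name is "side" or "top" or "wrist"; returns a dict with "pixels" (384x512x3 uint8, red, green, blue), "depth" (384x512 float32, m along the optical axis (not along the pixel's ray), 0 where there is no reading), "fovy" (degrees; the focal length in pixels is half the picture's height over the tangent of half this angle, whatever the lens; pixels are square), "cx", "cy" (the principal point, pixels), "pose" (4x4, takes a point from camera to world coordinates). Camera axes: x right, y down, z forward; pixel columns grow to the right and rows downward; lengths in m; the calibration is good to about 2 mm. The wrist camera is an equidistant fisheye: a pixel r from the principal point sees the ray r / f radians off the axis. A picture is of the moment at which its call begins.
- bot.hand_in(): hands the job in; it is judged then, once.
The state is a dict: "t": time; "q": joint angles; "joint_vel": joint speeds; "joint_torque": joint torques, N m; "eef_pos": TCP position; "tool_rot": TCP orientation; "contact_force": force on the tool from outside, world axes, zero at the start; "torque": the same for the moment, N m; "gripper_width": opening from 0.0 (shut) to 1.0 (fully open); "grasp_force": force on a finger pad.
Only numpy, scipy, OpenCV 4.12 (cv2) and the standard library are available. Lean on these libraries where they do the work, as an engineer would, in place of code of your own. Each camera call takes 0.05 s, during which the arm holds its last target. There are 200 camera calls.

TASK

Slide the plaster mould along the bench, without lifting it, until it sits square against both the long fence and the end stop of the mould clamp. Only then swing the clamp's ratchet lever by its upright grip, anticlockwise seen from above, exactly four clicks and never over a fifth, so that the rubber pad clamps the mould. The lever springs back when let go, so finish while still holding it steady at the fourth click, and leave the other things on the bench where they stand.

Things in the scene. Friction and masses are not known exactly. Their poses are not given: they have to be found in the camera images.
- mould: the loose plaster mould, a white block 100 mm (its x) x 90 mm (its y) x 60 mm tall, with a seam and a round dark pour hole on top, 0.5 to 0.9 kg; origin at the centre of its underside. It starts on the bench beside the front part of the fence, askew by up to 0.3 rad, with its x axis roughly along the clamp's x
- clamp: the fixed mould clamp; origin on the bench exactly where the mould's origin belongs, the seated mould's axes agreeing with the clamp's (or half a turn round). Fence along its +y side, end stop across its +x end, jaw housing with pad and lever on its -y side, all fixed together; the -x side is open and there is no floor plate: the mould slides on the bench itself
- fence (a point): middle of the bottom edge of the long aluminium fence's inner face: the clamp's plane y = +45 mm. The fence is 35 mm tall and 22 mm thick and runs from clamp x = -220 to +70 mm
- end_stop (a point): bottom edge of the end stop's inner face: the clamp's plane x = +50 mm, from clamp y = -50 to +67 mm; 35 mm tall, 22 mm thick
- housing (a point): top centre of the grey jaw housing (clamp x = 0, y = -170 mm), 80 mm along x, 70 mm along y, 70 mm tall, on a foot plate 120 x 100 x 8 mm
- pad: the pressing pad, 60 mm along clamp x, 36 mm tall, centred 30 mm above the bench at clamp x = 0; origin at its back, rubber face 12 mm farther along +y. At rest the face is at clamp y = -57 mm, 12 mm clear of a seated mould. The lever drives it to +y, 25 mm per rad; it is spring-mounted (800 N/m, yields 30 mm), so the lever goes on clicking after it meets the mould
- lever: the ratchet lever: a steel bar 18 mm wide, top 102 mm above the bench; origin on its upright pivot (clamp x = 0, y = -170, z = 70 mm), own +x along the bar to the grip. At rest it points 135 degrees clockwise (from above) of clamp +x, towards -x and -y; it turns anticlockwise up to 1.4 rad and a spring always pulls it back to rest: the clicks do not lock it
- lever_grip (a point): middle of the lever's upright round black grip, 26 mm in diameter, 102 to 158 mm above the bench, 130 mm from the pivot, fixed to the bar (does not spin). The spring's pull here is 4.6 N at rest, growing 3 N per rad (7 N per rad once the pad presses). Before each pin up to 4 N more is needed, right after it as much less: this rise and sudden drop is the click
- lever_pivot (a point): point on the lever's pivot axis, 135 mm above the bench like lever_grip
- quadrant: fixed dark steel disc, 138 mm in diameter, under the lever, centred on the pivot, with 7 upright steel pins 6 mm thick, 0.16 rad apart at 62 mm radius; each pin the lever's pawl passes is one click. Bolted on at another angle each time: own +x points midway between pins 4 and 5, where the bar lies at four clicks, 0.67 to 0.97 rad from rest. Origin on the pivot axis, 70 mm above the bench
- jar: bystander: a closed glass jar with a steel cap, 70 mm across, 100 mm tall; origin at its underside
- tub: bystander: an open white plastic tub, 80 mm across, 75 mm tall; origin at its underside
- bowl: bystander: a terracotta bowl, 110 mm across, 50 mm tall; origin at its underside
- block: bystander: a wooden block 100 x 45 x 30 mm; origin at its underside
- brush: bystander: a brush lying on the bench
- cup: bystander: a white ceramic cup, 72 mm across, 70 mm tall; origin at its underside
- bat: bystander: a round plaster disc, 100 mm across, 20 mm thick; origin at its underside
Not all that is in view belongs to the job. Leave any blue or pink look-alike of the mould alone.

How it is judged:
On the way, in this order (a step that is already met when the one before it is completed fails the run):
1. the mould sits square against the fence and the end stop, and the lever is still at rest (x of mould in the frame of clamp between -0.006 and 0.006 m and y of mould in the frame of clamp between -0.006 and 0.006 m and angle between the x axis of mould and the x axis of clamp, either way round below 0.08 rad and angle between mould's own z axis and vertical below 0.05 rad and height (world z) of mould below 0.004 m and distance of lever_grip from where it was at the start of the episode below 0.02 m), for 0.2 s.
2. the lever is at the fourth click, held by the fingers (y of lever_grip in the frame of quadrant between -0.0085 and 0.0085 m and contact force between the fingers and lever above 1.5 N), for 0.2 s.
At the end, for the whole second after the job is handed in: Fingers still hold the lever (over 1.5 N) steady at the fourth click: grip within 8.5 mm of the middle of the gap between pins 4 and 5. Mould flat on the bench within 6 mm in x and y of its place at fence and stop, square within 0.08 rad, pad pressing it with over 1.5 N (all of step 2 and x of mould in the frame of clamp between -0.006 and 0.006 m and y of mould in the frame of clamp between -0.006 and 0.006 m and angle between the x axis of mould and the x axis of clamp, either way round below 0.08 rad and angle between mould's own z axis and vertical below 0.05 rad and height (world z) of mould below 0.004 m and angular speed of lever below 0.1 rad/s and contact force between pad and mould above 1.5 N and linear speed of mould below 0.01 m/s); the arm keeps its last pose, push and grip.
It fails at once if the lever goes over a fifth click (y of lever_grip in the frame of quadrant above 0.0115 m).
It fails at once if the lever's grip is swung more than 75 mm from rest while the mould is out of place (distance of lever_grip from where it was at the start of the episode above 0.075 m and (x of mould in the frame of clamp below -0.012 m or y of mould in the frame of clamp below -0.012 m)).
It fails at once if the mould is lifted or tipped (height (world z) of mould above 0.015 m or angle between mould's own z axis and vertical above 0.2 rad).
It fails at once if a bystander is pushed away (more than 30 mm) or tipped over (distance of any of jar, tub, bowl, block, brush, cup, bat from where it was at the start of the episode above 0.03 m or angle between any of jar, tub, bowl, block, cup, bat's own z axis and vertical above 0.5 rad).
It also fails if it takes over 72 s, if anything falls off the work surface, if the arm or the gripper's body presses on something with over 40 N, if the wrist force passes 120 N, or if a joint passes its speed limit or range.

## Working session

There is one attempt and no reset: what is moved stays moved. The work goes in short steps, Python scripts to look and compute and a shell command to move; the robot and the scene stay as the last step left them, time stands still between calls to the robot, and variables do not carry over. Pictures are saved under pics/ and viewed, at most 10 in all, crops included, and the job is handed in when it is done.

```bash
mkdir -p pics; cat > h.py <<'E'
import numpy as np, cv2
from station import bot
def cam(n):
    c=bot.read_camera(n); c['f']=192/np.tan(np.radians(c['fovy'])/2); c['n']=n; return c
def rays(c,uv):
    uv=np.atleast_2d(uv).astype(float); d=(uv-[c['cx'],c['cy']])/c['f']
    if c['n']=='wrist':
        r=np.linalg.norm(d,axis=1,keepdims=True)+1e-12
        v=np.hstack([d/r*np.sin(r),np.cos(r)])
    else: v=np.hstack([d,np.ones((len(d),1))])
    return c['pose'][:3,3], v@c['pose'][:3,:3].T
def onplane(c,uv,z):
    o,v=rays(c,uv); return o+v*((z-o[2])/v[:,2])[:,None]
def cloud(c):
    vv,uu=np.mgrid[0:384,0:512]; uv=np.c_[uu.ravel(),vv.ravel()]
    d=(uv-[c['cx'],c['cy']])/c['f']
    if c['n']=='wrist':
        r=np.linalg.norm(d,axis=1,keepdims=True)+1e-12
        v=np.hstack([d/r*np.tan(np.minimum(r,1.5)),np.ones((len(d),1))])
    else: v=np.hstack([d,np.ones((len(d),1))])
    P=c['pose'][:3,3]+(v*c['depth'].reshape(-1,1))@c['pose'][:3,:3].T
    P[c['depth'].ravel()==0]=np.nan
    return P.reshape(384,512,3)
E
python3 - <<'E'
from h import *
o=bot.get_obs(); print(o['t'],o['eef_pos'],o['tool_rot'],o['contact_force'],o['gripper_width'])
ims=[]
for n in ['top','side']:
    c=cam(n); np.savez('/tmp/'+n+'.npz',**c); print(n,c['f'],c['cx'],c['cy'],c['pose'].round(3).tolist())
    cv2.imwrite(f'pics/{n}0.png',cv2.resize(c['pixels'][:,:,::-1],(800,600),interpolation=cv2.INTER_CUBIC))
E
```

```text
0.0 [ 0.29076615 -0.60851194  0.23032703] [-8.62082683e-04  9.75260088e-01  2.21058694e-01 -2.67286251e-04] [-0.21687962 -0.06530635  0.45695994] 1.000486339622112
top 412.289617343663 256.28799472884293 191.87225056403776 [[0.013, -0.994, 0.105, 0.389], [-1.0, -0.011, 0.014, 0.008], [-0.013, -0.105, -0.994, 1.116], [0.0, 0.0, 0.0, 1.0]]
side 380.83594024124653 258.4290491726132 189.54185590415486 [[-0.749, -0.415, 0.516, 0.043], [-0.662, 0.446, -0.602, 0.559], [0.02, -0.793, -0.609, 0.669], [0.0, 0.0, 0.0, 1.0]]
```

View pics/top0.png

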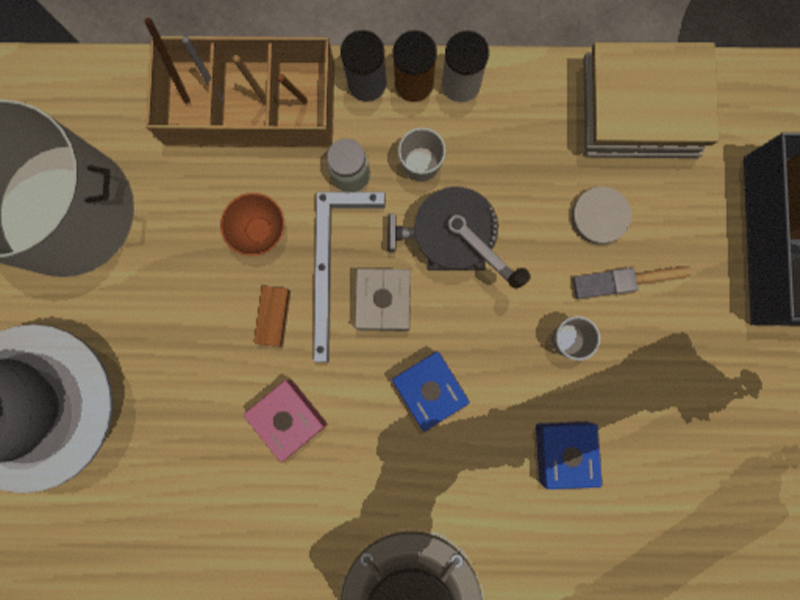

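View pics/side0.png

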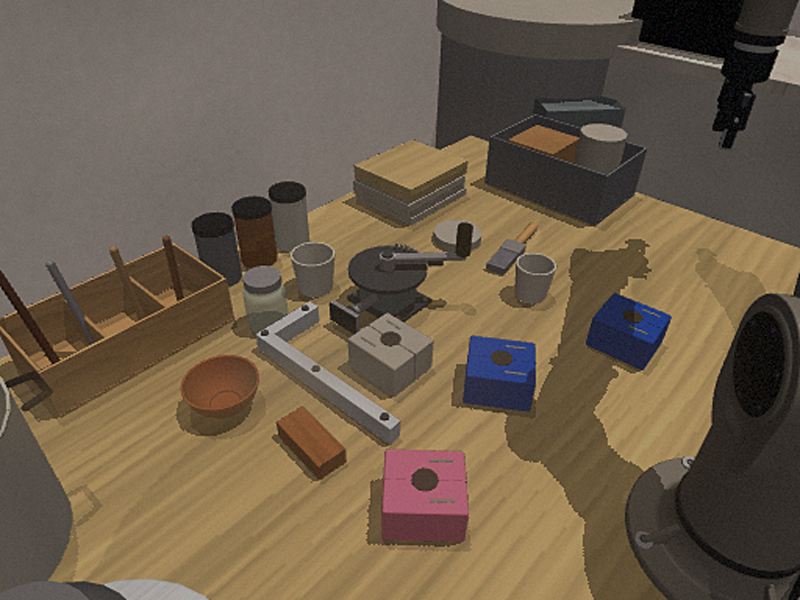

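The top view shows the mould at (383,298), the L-shaped fence and stop with its corner at (322,198), the pad at (392,232) and the pivot at (457,224). The lever grip is at (518,277), and the pins run along the disc's right edge near (493,222). Clamp +x is roughly world +x. The side view agrees.

```bash
cat > m1.py <<'E'
from h import *
R=lambda p:np.round(np.asarray(p)*1000,1).tolist()
for n in ['top','side']:
    c=dict(np.load('/tmp/'+n+'.npz')); c['n']=n; P=cloud(c); z=P[...,2]; hsv=cv2.cvtColor(c['pixels'],cv2.COLOR_RGB2HSV)
    print(n,'bench z',R(np.nanmedian(z[(P[...,0]>.3)&(P[...,0]<.7)&(abs(P[...,1])<.3)])))
    reg=lambda x0,x1,y0,y1:(P[...,0]>x0)&(P[...,0]<x1)&(P[...,1]>y0)&(P[...,1]<y1)
    # mould top
    for name,m in [('mould',reg(.36,.52,-.05,.10)&(z>.048)&(z<.075)),('fence',reg(.3,.65,.0,.2)&(z>.026)&(z<.044)&(hsv[...,1]<70)&~reg(.36,.52,-.05,.085)),
                   ('grip',reg(.3,.55,-.25,-.1)&(z>.12)),('bar/pivot',reg(.45,.6,-.16,-.02)&(z>.094))]:
        m=cv2.morphologyEx(m.astype(np.uint8),cv2.MORPH_OPEN,np.ones((2,2)))
        k,lab,st,ce=cv2.connectedComponentsWithStats(m)
        if k<2: print(name,'none'); continue
        i=1+st[1:,4].argmax(); mm=lab==i; zz=np.nanpercentile(z[mm],[50,95])
        ct=max(cv2.findContours(mm.astype(np.uint8),cv2.RETR_EXTERNAL,cv2.CHAIN_APPROX_NONE)[0],key=len)[:,0]
        W=onplane(c,ct,zz[0])[:,:2]; r=cv2.minAreaRect((W*1000).astype(np.float32))
        print(name,mm.sum(),'z',R(zz),'mean',R(np.nanmean(P[mm],0)),'rect',np.round(r[0],1),np.round(r[1],1),round(r[2],1),'box',cv2.boxPoints(r).round(0).tolist())
E
python3 m1.py
```

```text
top bench z 1.0
mould 874 z [59.5, 62.9] mean [484.3, 50.7, 56.6] rect [483.3  51. ] [64.6 90.1] 0.6 box [[450.0, 96.0], [451.0, 6.0], [516.0, 6.0], [515.0, 96.0]]
fence 806 z [34.4, 38.2] mean [520.5, 155.7, 32.0] rect [522.9 155.3] [248.2  23.1] 0.5 box [[399.0, 166.0], [399.0, 143.0], [647.0, 145.0], [647.0, 168.0]]
grip 121 z [155.8, 160.0] mean [528.8, -162.3, 131.8] rect [ 525.9 -158.5] [24.7 31.6] 34.3 box [[507.0, -152.0], [525.0, -178.0], [545.0, -165.0], [527.0, -138.0]]
bar/pivot 356 z [102.1, 158.1] mean [555.4, -130.4, 111.4] rect [ 564.5 -132.7] [113.9  31.9] 44.9 box [[513.0, -162.0], [535.0, -184.0], [616.0, -104.0], [594.0, -81.0]]
side bench z 2.6
mould 877 z [60.3, 62.5] mean [479.1, 58.2, 58.3] rect [479.3  58.9] [76.5 98.5] 0.1 box [[441.0, 108.0], [441.0, 10.0], [518.0, 10.0], [517.0, 108.0]]
fence 945 z [35.2, 37.7] mean [509.1, 160.2, 34.1] rect [517.6 161.2] [255.9  27.8] 0.4 box [[390.0, 174.0], [390.0, 146.0], [646.0, 148.0], [645.0, 176.0]]
grip 156 z [138.7, 159.5] mean [532.4, -171.5, 128.6] rect [ 524.1 -158.3] [25.3 82. ] 33.2 box [[491.0, -131.0], [536.0, -200.0], [557.0, -186.0], [512.0, -117.0]]
bar/pivot 371 z [102.9, 154.8] mean [548.5, -141.7, 107.5] rect [ 550.6 -149.1] [167.   81.4] 86.5 box [[505.0, -230.0], [586.0, -235.0], [596.0, -68.0], [515.0, -63.0]]
```

```bash
sed -i "s/reg(.36,.52,-.05,.10)/reg(.36,.62,-.03,.13)/; s/reg(.3,.65,.0,.2)/reg(.3,.8,.0,.2)/; s/~reg(.36,.52,-.05,.085)/~reg(.36,.6,-.05,.12)/; s/reg(.3,.55,-.25,-.1)/reg(.3,.7,-.25,-.1)/; s/reg(.45,.6,-.16,-.02)/reg(.45,.75,-.25,-.02)/" m1.py; cat >> m1.py <<'E'
    m=((z>.062)&(z<.092)&reg(.5,.8,-.25,.02)&(hsv[...,2]<110)).astype(np.uint8)
    ct=max(cv2.findContours(m,cv2.RETR_EXTERNAL,cv2.CHAIN_APPROX_NONE)[0],key=len)[:,0]
    print('disc z',R(np.nanmedian(z[m>0])),R(cv2.minEnclosingCircle((onplane(c,ct,.075)[:,:2]).astype(np.float32))[0]))
    # fence inner face line / stop inner face line from contour of fence top
    fm=((z>.022)&(z<.046)&reg(.3,.8,.0,.2)&(hsv[...,1]<70)).astype(np.uint8)
    ct=max(cv2.findContours(fm,cv2.RETR_EXTERNAL,cv2.CHAIN_APPROX_NONE)[0],key=len)[:,0]; W=onplane(c,ct,.035)
    print('L extents',R([W[:,0].min(),W[:,0].max(),W[:,1].min(),W[:,1].max()]))
    s=W[(W[:,0]>.45)&(W[:,0]<.66)]
    for nm,q in [('inner',s[s[:,1]<np.median(s[:,1])]),('outer',s[s[:,1]>=np.median(s[:,1])])]:
        p=np.polyfit(q[:,0],q[:,1],1); print(nm,'slope',p[0].round(4),'y at .6',R(np.polyval(p,.6)),'rms',R(np.std(q[:,1]-np.polyval(p,q[:,0]))))
    s=W[(W[:,1]>.07)&(W[:,1]<.12)]; print('stop x inner,outer',R([np.median(s[s[:,0]<s[:,0].mean(),0]),np.median(s[s[:,0]>s[:,0].mean(),0])]))
E
python3 m1.py
```

```text
top bench z 1.0
mould 1332 z [59.5, 62.9] mean [501.5, 50.7, 57.1] rect [501.   50.8] [ 89.6 100.2] 89.1 box [[450.0, 7.0], [550.0, 5.0], [552.0, 95.0], [452.0, 96.0]]
fence 1210 z [34.3, 38.3] mean [571.7, 142.6, 32.3] rect [543.5 111.7] [113.6 290.8] 89.3 box [[397.0, 57.0], [688.0, 53.0], [690.0, 167.0], [399.0, 170.0]]
grip 121 z [155.8, 160.0] mean [528.8, -162.3, 131.8] rect [ 525.9 -158.5] [24.7 31.6] 34.3 box [[507.0, -152.0], [525.0, -178.0], [545.0, -165.0], [527.0, -138.0]]
bar/pivot 551 z [102.2, 158.1] mean [570.7, -117.1, 107.9] rect [ 577.1 -118.7] [158.9  35.6] 47.2 box [[510.0, -165.0], [536.0, -189.0], [644.0, -72.0], [618.0, -48.0]]
disc z 77.5 [621.2, -65.9]
L extents [401.3, 721.8, 56.2, 170.4]
inner slope 0.0076 y at .6 148.3 rms 0.9
outer slope 0.0101 y at .6 168.8 rms 0.8
stop x inner,outer [669.4, 699.5]
side bench z 2.6
mould 1223 z [60.4, 62.5] mean [493.9, 58.5, 58.8] rect [494.9  58.8] [ 98.4 108.4] 89.6 box [[440.0, 10.0], [549.0, 9.0], [549.0, 108.0], [441.0, 108.0]]
fence 1455 z [35.0, 37.8] mean [568.9, 146.6, 33.6] rect [562.  151.9] [115.5 334.5] 71.0 box [[385.0, 152.0], [701.0, 43.0], [739.0, 152.0], [423.0, 261.0]]
grip 156 z [138.7, 159.5] mean [532.4, -171.5, 128.6] rect [ 524.1 -158.3] [25.3 82. ] 33.2 box [[491.0, -131.0], [536.0, -200.0], [557.0, -186.0], [512.0, -117.0]]
bar/pivot 506 z [102.8, 157.4] mean [562.5, -134.6, 104.2] rect [ 561.7 -138. ] [206.1  96.6] 76.4 box [[491.0, -227.0], [584.0, -249.0], [633.0, -49.0], [539.0, -26.0]]
disc z 78.6 [610.5, -79.9]
L extents [390.9, 745.5, 53.0, 178.2]
inner slope -0.2337 y at .6 126.4 rms 20.0
outer slope -0.0493 y at .6 169.2 rms 8.8
stop x inner,outer [657.9, 704.2]
```

```bash
cat >> h.py <<'E'
from scipy.spatial.transform import Rotation as Ro
def go(t,yang=None):
    """shift (cm, tool axes) and spin to bring the TCP to t, tool y line at world angle yang (mod pi)"""
    o=bot.get_obs(); q=o['tool_rot']; M=Ro.from_quat([q[1],q[2],q[3],q[0]]).as_matrix()
    s=M.T@(np.array(t)-o['eef_pos'])*100; a=np.arctan2(M[1,1],M[0,1])
    sp=0 if yang is None else -((yang-a+np.pi/2)%np.pi-np.pi/2)
    print('shift',s.round(2),'spin',round(sp,3),'| t',round(o['t'],2),'pos',o['eef_pos'].round(4),'yang',round(a,3),'tilt',M[:,2].round(3),'F',o['contact_force'].round(1),'w',round(o['gripper_width'],2),'g',round(o['grasp_force'],1))
E
python3 -c "
from h import *
go([.50,-.045,.23],.01);go([.50,-.045,.23],.01+3.14159)"
```

```text
shift [ 43.18 -41.83   0.11] spin -1.135 | t 0.1 pos [ 0.2908 -0.6085  0.2304] yang -1.125 tilt [-0.001  0.001 -1.   ] F [0.4 0.5 0.5] w 1.0 g 0.0
shift [ 43.18 -41.83   0.11] spin -1.135 | t 0.1 pos [ 0.2908 -0.6085  0.2304] yang -1.125 tilt [-0.001  0.001 -1.   ] F [0.4 0.5 0.5] w 1.0 g 0.0
```

```bash
python3 -m jog '[[2.2,-2.1,0,-0.06],[4.4,-4.2,0,-0.12],[6.6,-6.3,0,-0.18],[8.8,-8.4,0,-0.24],[11,-10.5,0,-0.3],[13.2,-12.6,0,-0.36],[15.4,-14.7,0,-0.42],[17.6,-16.8,0,-0.48],[19.8,-18.9,0,-0.54],[22,-21,0,-0.6],[24.2,-23.1,0,-0.66],[26.4,-25.2,0,-0.72],[28.6,-27.3,0,-0.78],[30.8,-29.4,0,-0.84],[33,-31.5,0,-0.9],[35.2,-33.6,0,-0.96],[37.4,-35.7,0,-1.02],[39.6,-37.8,0,-1.08],[41.6,-40,0,-1.135],[43.2,-41.8,0,-1.135]]' 0.2 30; python3 - <<'E'
from h import *
go([.50,-.045,.02],.008)
c=cam('wrist'); np.savez('/tmp/w0.npz',**c); cv2.imwrite('pics/w0.png',cv2.resize(c['pixels'][:,:,::-1],(800,600),interpolation=cv2.INTER_CUBIC))
E
```

```text
t: 1.77
eef_pos: [0.5009, -0.0432, 0.2312]
tool_rot: [-0.0, 0.702, 0.712, 0.0]
contact_force: [0.4, -0.5, 1.0]
gripper_width: 0.402
grasp_force: 0.0
shift [-0.19 -0.09 21.11] spin 0.006 | t 1.77 pos [ 0.5009 -0.0432  0.2312] yang 0.014 tilt [-0.     0.001 -1.   ] F [ 0.4 -0.5  1. ] w 0.4 g 0.0
```

View pics/w0.png

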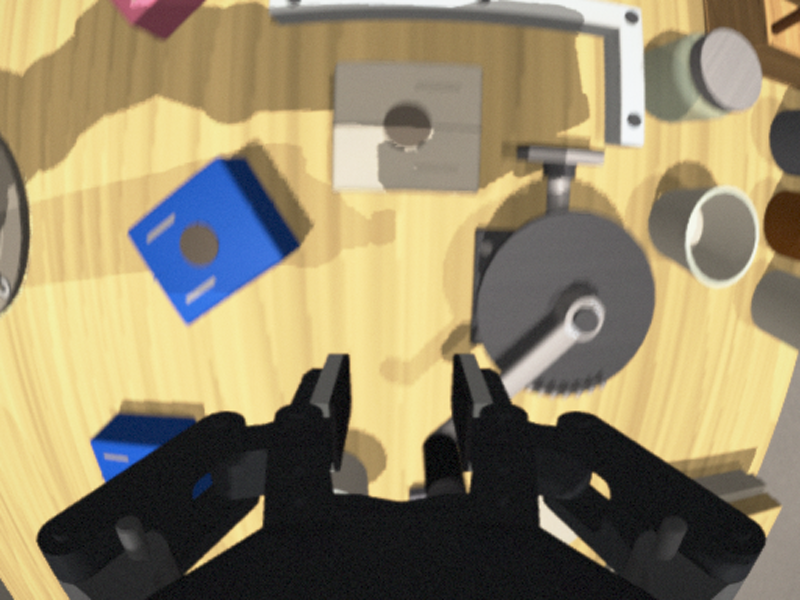

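The wrist view shows the mould at (408,127) and the blue decoy at (215,240). The pad is at (560,155), the pivot at (585,318), and all the pins lie together around (565,385). I'll check the mould and clamp from here, then go down.

```bash
python3 - <<'E'
from h import *
c=dict(np.load('/tmp/w0.npz')); c['n']='wrist'
k=1.5625
def P(l,z): return (onplane(c,np.array(l)/k,z)[:,:2]*1000).round(0).tolist()
print('mould',P([(335,63),(480,63),(480,190),(334,190)],.06))
print('fence inner top',P([(272,15),(440,18),(606,28)],.035),'stop',P([(606,28),(608,142)],.035))
print('pivot',P([(585,316)],.115), 'pad',P([(516,148),(604,152)],.048))
E
python3 -m jog '[[0,0,3,0],[0,0,6,0],[0,0,9,0],[0,0,12,0],[0,0,15,0],[0,0,18,0],[0,0,20,0],[0,0,21,0],[0,0,21,0]]'
```

```text
mould [[456.0, 100.0], [553.0, 102.0], [554.0, 14.0], [456.0, 12.0]]
fence inner top [[403.0, 147.0], [528.0, 141.0], [657.0, 149.0]] stop [[657.0, 149.0], [659.0, 56.0]]
pivot [[616.0, -57.0]] pad [[582.0, 45.0], [650.0, 47.0]]
t: 2.57
eef_pos: [0.4989, -0.0457, 0.0193]
tool_rot: [-0.002, 0.704, 0.711, -0.001]
contact_force: [-0.2, 0.2, -0.2]
gripper_width: 0.397
grasp_force: 0.0
```

```bash
python3 -m jog '[[1,0,0,0],[2,0,0,0],[3,0,0,0],[3.5,0,0,0],[4,0,0,0],[4.5,0,0,0],[5,0,0,0],[5.5,0,0,0],[6,0,0,0],[6.5,0,0,0],[7,0,0,0],[7.4,0,0,0],[7.7,0,0,0],[8,0,0,0],[8.2,0,0,0],[8.4,0,0,0]]'
python3 -m jog '[[0.2,0,0,0],[0.4,0,0,0],[0.4,0,0,0]]'
python3 -m jog '[[0.2,0,0,0],[0.4,0,0,0],[0.4,0,0,0]]'
```

```text
t: 3.9
eef_pos: [0.5006, 0.0348, 0.0222]
tool_rot: [0.002, 0.705, 0.709, -0.001]
contact_force: [-0.4, -10.8, 8.2]
gripper_width: 0.405
grasp_force: 5.3
t: 4.15
eef_pos: [0.5005, 0.0393, 0.0222]
tool_rot: [0.002, 0.705, 0.71, -0.001]
contact_force: [-0.4, -8.6, 6.7]
gripper_width: 0.402
grasp_force: 4.3
t: 4.4
eef_pos: [0.5005, 0.0433, 0.0221]
tool_rot: [0.002, 0.705, 0.71, -0.001]
contact_force: [0.4, -8.0, 7.5]
gripper_width: 0.4
grasp_force: 4.3
```

```bash
python3 -m jog '[[0.2,0,0,0],[0.4,0,0,0],[0.4,0,0,0]]'
python3 -m jog '[[0.2,0,0,0],[0.3,0,0,0],[0.3,0,0,0]]'; python3 - <<'E'
from h import *
c=cam('top'); np.savez('/tmp/top.npz',**c)
E
python3 m1.py | sed -n 2p
```

```text
t: 4.65
eef_pos: [0.5005, 0.0457, 0.0221]
tool_rot: [0.002, 0.705, 0.709, -0.002]
contact_force: [0.7, -13.1, 7.3]
gripper_width: 0.399
grasp_force: 6.3
t: 4.9
eef_pos: [0.5005, 0.0457, 0.0221]
tool_rot: [0.003, 0.706, 0.709, -0.003]
contact_force: [0.9, -20.2, 10.5]
gripper_width: 0.399
grasp_force: 10.1
mould 216 z [59.5, 63.7] mean [469.9, 111.2, 69.2] rect [478.7 106.4] [57.3 41.1] 1.3 box [[450.0, 126.0], [451.0, 85.0], [508.0, 87.0], [507.0, 128.0]]
```

```bash
python3 -m jog '[[-1,0,0,0],[-2,0,0,0],[-3,0,-1,0],[-3,0,-4,0],[-3,0,-7,0],[-3,0,-9,0],[-3,0,-9,0]]'; python3 - <<'E'
from h import *
print(bot.get_obs()['q'].round(2))
go([.405,.1005,.11],.008+np.pi/2)
E
```

```text
t: 5.53
eef_pos: [0.5026, 0.024, 0.1152]
tool_rot: [0.002, 0.704, 0.711, 0.003]
contact_force: [0.9, 1.0, 0.6]
gripper_width: 0.4
grasp_force: 0.0
[ 0.21  0.38 -0.45  2.05  0.24  0.75 -0.39]
shift [ 7.74 -9.68  0.46] spin -1.569 | t 5.53 pos [0.5026 0.024  0.1152] yang 0.01 tilt [ 0.007  0.001 -1.   ] F [0.9 1.  0.6] w 0.4 g 0.0
```

```bash
python3 -m jog '[[0.6,-0.7,0,0.12],[1.2,-1.4,0,0.24],[1.8,-2.1,0,0.36],[2.4,-2.8,0,0.48],[3,-3.5,0,0.6],[3.6,-4.2,0,0.72],[4.2,-4.9,0,0.84],[4.8,-5.6,0,0.96],[5.4,-6.3,0,1.08],[6,-6.9,0,1.2],[6.6,-7.4,0,1.32],[7.2,-7.8,0,1.44],[7.7,-8.2,0,1.57],[7.7,-8.2,0,1.57],[7.7,-8.2,0,1.57]]'; python3 - <<'E'
from h import *
print(bot.get_obs()['q'].round(2))
go([.422,.1005,.02],.008+np.pi/2)
c=cam('wrist'); np.savez('/tmp/w1.npz',**c)
cv2.imwrite('pics/w1.png',cv2.resize(c['pixels'][:,:,::-1],(800,600),interpolation=cv2.INTER_CUBIC))
c=cam('top'); np.savez('/tmp/top.npz',**c)
E
python3 m1.py | sed -n 2p
```

```text
t: 6.78
eef_pos: [0.4167, 0.0997, 0.1109]
tool_rot: [0.0, 1.0, 0.008, -0.0]
contact_force: [0.2, 0.3, 0.1]
gripper_width: 0.402
grasp_force: 0.0
[-0.22  0.26 -0.18  2.22  0.07  0.67 -2.01]
shift [ 0.53 -0.08  9.09] spin 0.007 | t 6.78 pos [0.4167 0.0997 0.1109] yang -1.555 tilt [-0.001 -0.    -1.   ] F [0.2 0.3 0.1] w 0.4 g 0.0
mould 694 z [59.5, 62.8] mean [511.2, 80.9, 57.9] rect [499.8  90.2] [98.9 70. ] 0.9 box [[450.0, 124.0], [451.0, 54.0], [550.0, 56.0], [549.0, 126.0]]
```

View pics/w1.png

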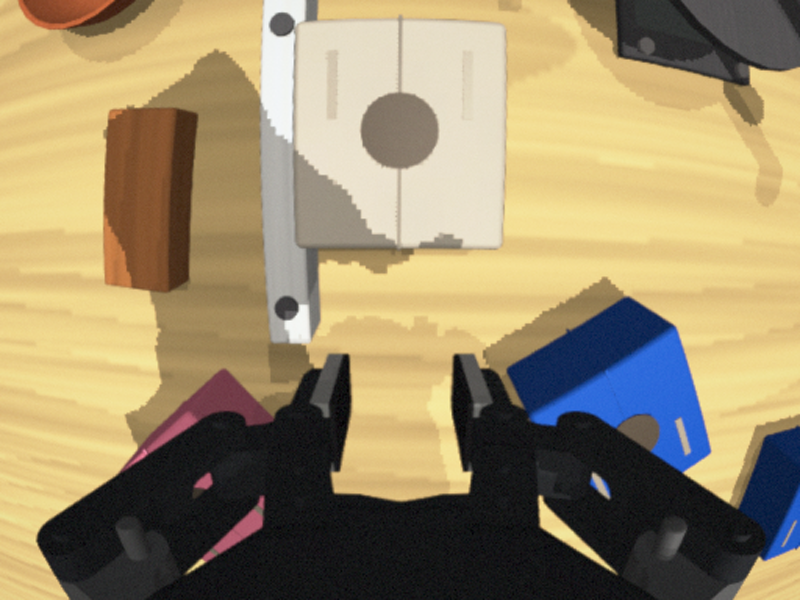

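The wrist view shows the mould flush against the fence, with its hole at (400,130). Both fingers are clear of the blue and pink blocks, so I'll go down and push along +x.

```bash
python3 -m jog '[[0.6,0,3,0],[0.6,0,6,0],[0.6,0,8,0],[0.6,0,9,0],[0.6,0,9,0]]'
python3 -m jog '[[1,0,0,0],[1.8,0,0,0],[2.4,0,0,0],[3,0,0,0],[3.6,0,0,0],[4.2,0,0,0],[4.8,0,0,0],[5.4,0,0,0],[6,0,0,0],[6.6,0,0,0],[7.2,0,0,0],[7.8,0,0,0],[8.4,0,0,0],[9,0,0,0],[9.6,0,0,0],[10.2,0,0,0],[10.8,0,0,0],[11.2,0,0,0],[11.6,0,0,0],[12,0,0,0]]'
python3 -m jog '[[0.3,0,0,0],[0.6,0,0,0],[0.8,0,0,0],[1,0,0,0],[1,0,0,0]]'; python3 - <<'E'
from h import *
go([.558,.1005,.02],.008+np.pi/2)
E
```

```text
t: 7.3
eef_pos: [0.4219, 0.0988, 0.0195]
tool_rot: [0.001, 1.0, 0.006, -0.002]
contact_force: [-0.4, -0.2, 0.9]
gripper_width: 0.399
grasp_force: 0.0
t: 8.97
eef_pos: [0.5414, 0.1007, 0.022]
tool_rot: [0.0, 1.0, 0.006, -0.002]
contact_force: [-12.0, -1.0, 10.0]
gripper_width: 0.398
grasp_force: 5.7
t: 9.38
eef_pos: [0.5524, 0.1009, 0.022]
tool_rot: [0.0, 1.0, 0.006, -0.001]
contact_force: [-7.6, -0.0, 3.8]
gripper_width: 0.4
grasp_force: 3.6
shift [0.56 0.05 0.19] spin 0.003 | t 9.38 pos [0.5524 0.1009 0.022 ] yang -1.56 tilt [-0.002 -0.    -1.   ] F [-7.6 -0.   3.8] w 0.4 g 3.6
```

```bash
python3 -m jog '[[0.2,0,0,0],[0.4,0,0,0],[0.4,0,0,0]]'; python3 -m jog '[[0.2,0,0,0],[0.3,0,0,0],[0.3,0,0,0]]';python3 -m jog '[[0.1,0,0,0],[0.2,0,0,0],[0.2,0,0,0]]'
```

```text
t: 9.63
eef_pos: [0.5565, 0.1009, 0.0219]
tool_rot: [0.0, 1.0, 0.006, -0.001]
contact_force: [-5.4, 1.1, 3.0]
gripper_width: 0.403
grasp_force: 3.3
t: 9.88
eef_pos: [0.5572, 0.1009, 0.0218]
tool_rot: [0.001, 1.0, 0.006, -0.003]
contact_force: [-13.0, 0.4, 10.4]
gripper_width: 0.403
grasp_force: 6.7
t: 10.13
eef_pos: [0.5571, 0.1008, 0.0216]
tool_rot: [0.001, 1.0, 0.006, -0.005]
contact_force: [-18.7, -0.3, 14.6]
gripper_width: 0.397
grasp_force: 9.3
```

```bash
python3 -m jog '[[-1,0,0,0],[-2,0,0,0],[-2.5,0,-2,0],[-2.5,0,-6,0],[-2.5,0,-10,0],[-2.5,0,-14,0],[-2.5,0,-18,0],[-2.5,0,-22,0],[-2.5,0,-22,0]]' -1
python3 -m jog '[[0,2,0,-0.07],[0,4,0,-0.14],[0,6,0,-0.21],[0,8,0,-0.28],[0,10,0,-0.35],[0,12,0,-0.42],[0,14,0,-0.49],[0,16,0,-0.56],[0,18,0,-0.63],[0,20,0,-0.7],[0,22,0,-0.78],[0,24,0,-0.78],[0,26,0,-0.78],[0,26,0,-0.78],[0,26,0,-0.78]]'
python3 - <<'E'
from h import *
print(bot.get_obs()['q'].round(2))
go([.529,-.159,.115],.01-np.pi/4)
c=cam('wrist'); np.savez('/tmp/w2.npz',**c)
cv2.imwrite('pics/w2.png',cv2.resize(c['pixels'][:,:,::-1],(800,600),interpolation=cv2.INTER_CUBIC))
c=cam('top'); np.savez('/tmp/top.npz',**c)
E
python3 m1.py | sed -n '2p;4p'
```

```text
t: 10.88
eef_pos: [0.5423, 0.102, 0.2508]
tool_rot: [-0.002, 1.0, 0.005, 0.008]
contact_force: [1.0, 0.1, 1.0]
gripper_width: 0.996
grasp_force: 0.0
t: 12.13
eef_pos: [0.5402, -0.1608, 0.2417]
tool_rot: [0.001, 0.923, 0.384, 0.001]
contact_force: [0.8, 0.1, -0.5]
gripper_width: 1.003
grasp_force: 0.0
[ 0.3   0.29 -0.15  1.81  0.05  1.05 -0.65]
shift [-0.67 -0.94 12.67] spin -0.008 | t 12.13 pos [ 0.5402 -0.1608  0.2417] yang -0.783 tilt [ 0.002 -0.001 -1.   ] F [ 0.8  0.1 -0.5] w 1.0 g 0.0
mould 529 z [59.5, 62.8] mean [591.6, 91.5, 57.4] rect [592.5  91.8] [50.2 70.6] 0.6 box [[567.0, 127.0], [568.0, 56.0], [618.0, 57.0], [617.0, 127.0]]
grip 19677 z [676.2, 748.5] mean [429.6, -139.5, 657.9] rect [ 415.2 -118.6] [276.5 128.7] 2.8 box [[274.0, -61.0], [280.0, -190.0], [556.0, -176.0], [550.0, -48.0]]
```

View pics/w2.png

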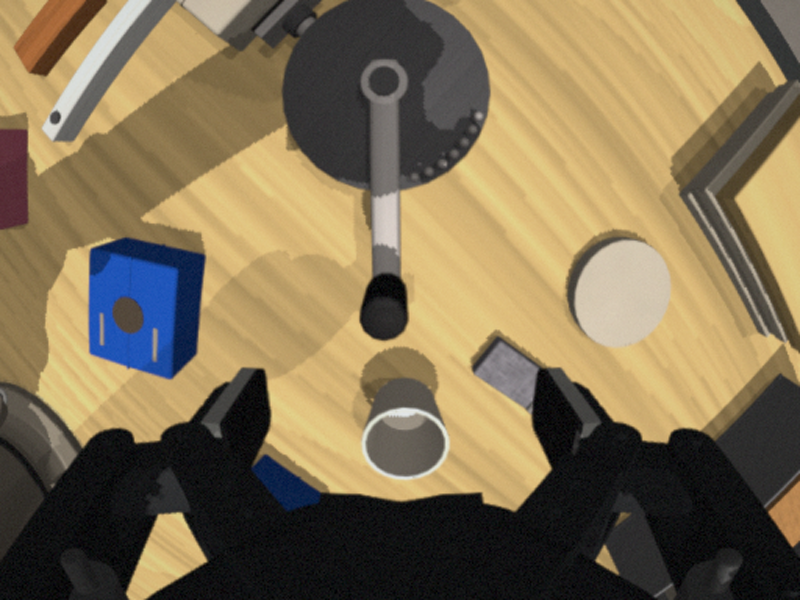

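The wrist view shows the lever bar running from the pivot (384,82) to the grip (384,310), still at rest. The seven pins go from (415,176) to (479,116), and nothing sits beside the grip. Next I'll measure the pin angles and the seated mould.

```bash
python3 - <<'E'
from h import *
c=dict(np.load('/tmp/w2.npz')); c['n']='wrist'; P=cloud(c); z=P[...,2]
g=cv2.cvtColor(c['pixels'],cv2.COLOR_RGB2GRAY)
x0,y0,w,h=255,65,62,58
crop=cv2.resize(c['pixels'][y0:y0+h,x0:x0+w,::-1],None,fx=10,fy=10,interpolation=cv2.INTER_CUBIC); cv2.imwrite('pics/pins.png',crop)
dz=z[y0:y0+h,x0:x0+w]; print('disc z',np.nanmedian(dz[(dz>.06)&(dz<.09)]).round(4), 'pin-ish z 98%',np.nanpercentile(dz[(dz>.06)&(dz<.098)],98).round(4))
r=g.astype(np.float32); t=cv2.GaussianBlur(r,(0,0),1)-cv2.GaussianBlur(r,(0,0),4)
for k in ((t==cv2.dilate(t,np.ones((3,3))))&(t>4)).nonzero()[0:1]: pass
vv,uu=((t==cv2.dilate(t,np.ones((3,3))))&(t>4)).nonzero()
piv=onplane(c,[(384/1.5625,81/1.5625)],.115)[0]; print('pivot',piv.round(4))
piv=np.array([.6205,-.0675])
for u,v in zip(uu,vv):
    if x0<=u<x0+w and y0<=v<y0+h:
        for zz in (.09,):
            p=onplane(c,[(u,v)],zz)[0,:2]-piv; rr=np.hypot(*p)
            if .045<rr<.08: print((u,v),'r',(rr*1000).round(1),'ang',np.arctan2(p[1],p[0]).round(3),'z',z[v,u].round(4),'t',t[v,u].round(1))
E
```

```text
disc z 0.0774 pin-ish z 98% 0.0899
pivot [ 0.6194 -0.0681  0.115 ]
(np.int64(314), np.int64(67)) r 66.4 ang -0.938 z -0.0013 t 32.8
(np.int64(296), np.int64(72)) r 50.4 ang -1.109 z 0.0786 t 6.2
(np.int64(306), np.int64(74)) r 60.3 ang -1.082 z 0.0903 t 47.2
(np.int64(288), np.int64(80)) r 46.8 ang -1.332 z 0.0766 t 10.9
(np.int64(302), np.int64(82)) r 59.7 ang -1.233 z 0.0888 t 16.4
(np.int64(308), np.int64(88)) r 67.6 ang -1.272 z -0.0003 t 35.8
(np.int64(297), np.int64(90)) r 59.6 ang -1.393 z 0.0905 t 22.6
(np.int64(290), np.int64(97)) r 58.9 ang -1.561 z 0.0896 t 22.4
(np.int64(283), np.int64(98)) r 55.1 ang -1.663 z 0.0771 t 4.8
(np.int64(301), np.int64(98)) r 67.5 ang -1.455 z 0.0008 t 33.8
(np.int64(268), np.int64(104)) r 52.7 ang -1.955 z 0.0778 t 7.4
(np.int64(284), np.int64(104)) r 60.4 ang -1.713 z 0.0887 t 32.9
(np.int64(294), np.int64(105)) r 67.3 ang -1.602 z -0.0013 t 40.9
(np.int64(274), np.int64(109)) r 59.6 ang -1.896 z 0.091 t 25.3
(np.int64(265), np.int64(112)) r 59.2 ang -2.053 z 0.0901 t 20.2
(np.int64(297), np.int64(115)) r 76.8 ang -1.66 z -0.0005 t 4.6
(np.int64(279), np.int64(116)) r 68.0 ang -1.875 z -0.0013 t 31.8
(np.int64(277), np.int64(117)) r 68.0 ang -1.908 z -0.0015 t 32.1
(np.int64(273), np.int64(119)) r 68.3 ang -1.972 z 0.0005 t 28.5
(np.int64(269), np.int64(120)) r 67.9 ang -2.032 z -0.0009 t 28.1
(np.int64(267), np.int64(121)) r 68.2 ang -2.064 z -0.0019 t 27.1
```

View pics/pins.png

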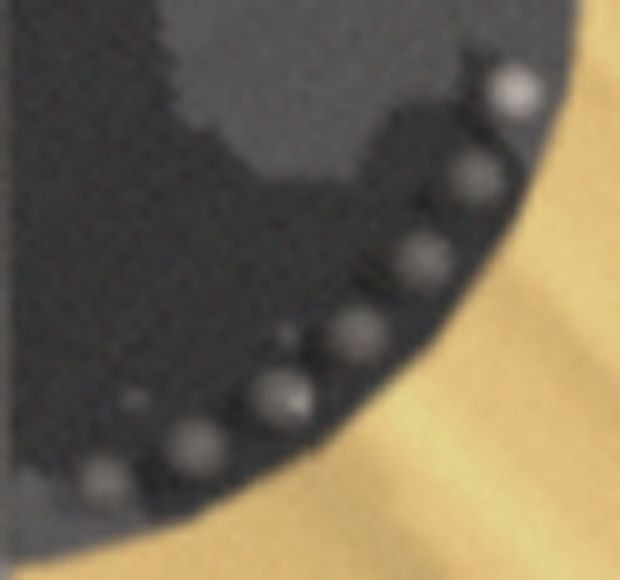

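```bash
python3 - <<'E'
from h import *
from scipy.optimize import least_squares
c=dict(np.load('/tmp/w2.npz')); c['n']='wrist'
L=np.array([(105,480),(195,445),(283,397),(357,335),(425,258),(477,175),(515,90)])/10+[255,65]-.45
p=onplane(c,L,.0895)[:,:2]
k=np.arange(7)-3
s=least_squares(lambda v:(p-np.c_[v[0]+.062*np.cos(v[2]+.16*k),v[1]+.062*np.sin(v[2]+.16*k)]).ravel(),[.62,-.067,-1.56])
print('centre',s.x[:2].round(4),'4th click angle',(s.x[2]+.08).round(4),'rms mm',np.sqrt(np.mean(s.fun**2))*1000)
pv=onplane(c,[(384/1.5625,81/1.5625)],.115)[0]
gr=onplane(c,[(384/1.5625,317/1.5625)],.158)[0]; print('grip top',gr.round(4),'pivot',pv.round(4),'bar ang',np.arctan2(gr[1]-pv[1],gr[0]-pv[0]).round(3))
E
python3 -m jog '[[-0.7,-0.9,2,0],[-0.7,-0.9,5,0],[-0.7,-0.9,8,0],[-0.7,-0.9,10.5,0],[-0.7,-0.9,12,0],[-0.7,-0.9,12.7,0],[-0.7,-0.9,12.7,0]]'; python3 -c "
from h import *
go([.529,-.159,.115],.01-np.pi/4)"
```

```text
centre [ 0.621  -0.0653] 4th click angle -1.4917 rms mm 0.18282230826005452
grip top [ 0.5312 -0.158   0.158 ] pivot [ 0.6194 -0.0681  0.115 ] bar ang -2.347
t: 12.82
eef_pos: [0.528, -0.1565, 0.113]
tool_rot: [-0.001, 0.923, 0.386, -0.001]
contact_force: [-0.6, -0.0, 0.1]
gripper_width: 1.001
grasp_force: 0.0
shift [-0.11  0.25 -0.2 ] spin -0.003 | t 12.82 pos [ 0.528  -0.1565  0.113 ] yang -0.778 tilt [-0.002  0.001 -1.   ] F [-0.6 -0.   0.1] w 1.0 g 0.0
```

```bash
python3 -m jog '[[0,0.2,0,0],[0,0.2,0,0],[0,0.2,0,0],[0,0.2,0,0],[0,0.2,0,0],[0,0.2,0,0],[0,0.2,0,0],[0,0.2,0,0]]' 1 50; python3 - <<'E'
from h import *
go([.529,-.159,.115],.01-np.pi/4)
# arc plan: displacement in present tool axes for lever turn a about the pivot (grip at the TCP now)
o=bot.get_obs(); q=o['tool_rot']; M=Ro.from_quat([q[1],q[2],q[3],q[0]]).as_matrix(); C=np.array([.6205,-.0675]); g=o['eef_pos'][:2]-C
print('now r',np.hypot(*g),'ang',np.arctan2(g[1],g[0]))
g=.13*np.array([np.cos(-2.347),np.sin(-2.347)])
for a in np.arange(.06,.9,.06):
    d=Ro.from_euler('z',a).as_matrix()[:2,:2]@g-g; print(a.round(2),(M.T@np.r_[d,0]*100).round(2)[:2],-a.round(2))
E
```

```text
t: 13.48
eef_pos: [0.53, -0.1589, 0.1152]
tool_rot: [-0.0, 0.923, 0.385, 0.0]
contact_force: [-2.4, 1.9, 7.0]
gripper_width: 0.294
grasp_force: 48.6
shift [-0.08 -0.06  0.02] spin -0.005 | t 13.48 pos [ 0.53   -0.1589  0.1152] yang -0.78 tilt [ 0.  0. -1.] F [-2.4  1.9  7. ] w 0.29 g 48.6
now r 0.12857541473557277 ang -2.3512199442321187
0.06 [0.03 0.78] -0.06
0.12 [0.1  1.56] -0.12
0.18 [0.22 2.33] -0.18
0.24 [0.39 3.09] -0.24
0.3 [0.6  3.84] -0.3
0.36 [0.85 4.58] -0.36
0.42 [1.15 5.3 ] -0.42
0.48 [1.49 6.  ] -0.48
0.54 [1.88 6.68] -0.54
0.6 [2.3  7.33] -0.6
0.66 [2.76 7.96] -0.66
0.72 [3.26 8.56] -0.72
0.78 [3.8  9.13] -0.78
0.84 [4.36 9.66] -0.84
0.9 [ 4.96 10.16] -0.9
```

```bash
python3 -m jog '[[0.01,0.39,0,-0.03],[0.03,0.78,0,-0.06],[0.06,1.17,0,-0.09],[0.1,1.56,0,-0.12],[0.16,1.95,0,-0.15],[0.22,2.33,0,-0.18],[0.3,2.71,0,-0.21],[0.39,3.09,0,-0.24],[0.49,3.46,0,-0.27],[0.6,3.84,0,-0.3],[0.72,4.2,0,-0.33],[0.85,4.58,0,-0.36],[1,4.94,0,-0.39],[1.15,5.3,0,-0.42],[1.49,6,0,-0.48],[1.49,6,0,-0.48]]'; cat > m2.py <<'E'
from h import *
o=bot.get_obs(); q=o['tool_rot']; M=Ro.from_quat([q[1],q[2],q[3],q[0]]).as_matrix(); C=np.array([.6205,-.0675]); g=o['eef_pos'][:2]-C
a0=np.arctan2(g[1],g[0]); print('r',np.hypot(*g).round(4),'turn',(a0+2.347).round(4),'F tangential',(o['contact_force'][:2]@np.array([-np.sin(a0),np.cos(a0)])).round(2),'F',o['contact_force'].round(1))
for t in np.arange(.54,.87,.04):
    d=.13*np.array([np.cos(t-2.347),np.sin(t-2.347)])-g
    print(t.round(2),(M.T@np.r_[d,0]*100).round(2)[:2],(a0+2.347-t).round(3))
E
python3 m2.py
```

```text
t: 14.82
eef_pos: [0.5842, -0.1906, 0.1152]
tool_rot: [0.0, 0.804, 0.595, 0.001]
contact_force: [-1.9, 2.0, 7.4]
gripper_width: 0.294
grasp_force: 49.9
r 0.1283 turn 0.4892 F tangential -2.37 F [-1.9  2.   7.4]
0.54 [-0.15  0.66] -0.051
0.58 [-0.1   1.18] -0.091
0.62 [-0.04  1.7 ] -0.131
0.66 [0.04 2.21] -0.171
0.7 [0.15 2.72] -0.211
0.74 [0.27 3.22] -0.251
0.78 [0.41 3.72] -0.291
0.82 [0.58 4.22] -0.331
0.86 [0.76 4.7 ] -0.371
```

```bash
python3 -m jog '[[0.01,0.2,0,-0.02],[0.02,0.4,0,-0.03],[0.03,0.66,0,-0.05],[0.05,0.92,0,-0.07],[0.07,1.18,0,-0.09],[0.1,1.44,0,-0.11],[0.13,1.7,0,-0.13],[0.16,1.96,0,-0.15],[0.2,2.21,0,-0.17],[0.25,2.46,0,-0.19],[0.31,2.72,0,-0.21],[0.36,2.97,0,-0.23],[0.42,3.22,0,-0.25],[0.42,3.22,0,-0.25],[0.42,3.22,0,-0.25]]'; python3 m2.py; python3 - <<'E'
from h import *
c=cam('wrist'); np.savez('/tmp/w3.npz',**c)
cv2.imwrite('pics/w3.png',cv2.resize(c['pixels'][:,:,::-1],(800,600),interpolation=cv2.INTER_CUBIC))
E
```

```text
t: 16.07
eef_pos: [0.6133, -0.1955, 0.1152]
tool_rot: [-0.002, 0.725, 0.688, -0.001]
contact_force: [-9.9, 4.7, 12.5]
gripper_width: 0.293
grasp_force: 50.6
r 0.1282 turn 0.72 F tangential -10.12 F [-9.9  4.7 12.5]
0.54 [ 0.04 -2.33] 0.18
0.58 [-0.05 -1.81] 0.14
0.62 [-0.11 -1.3 ] 0.1
0.66 [-0.16 -0.78] 0.06
0.7 [-0.18 -0.26] 0.02
0.74 [-0.18  0.26] -0.02
0.78 [-0.16  0.78] -0.06
0.82 [-0.12  1.3 ] -0.1
0.86 [-0.06  1.81] -0.14
```

View pics/w3.png

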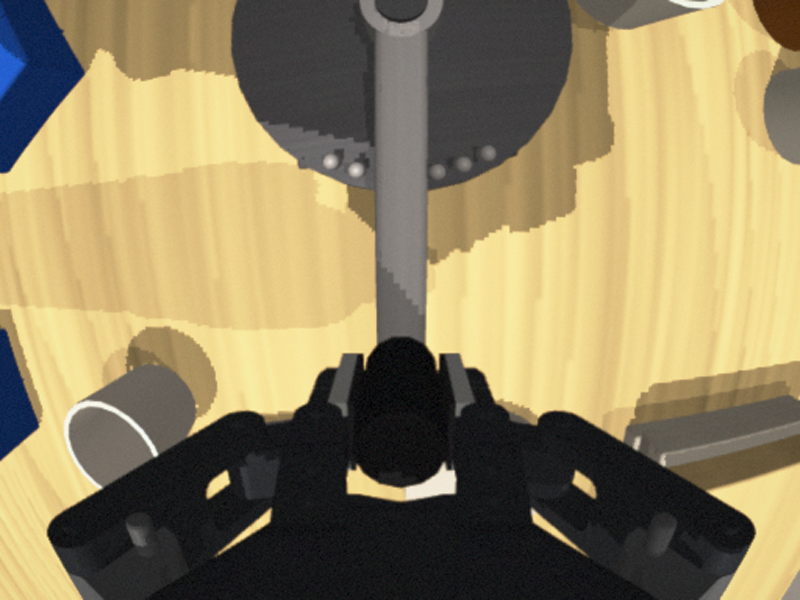

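The wrist view shows pins 1 and 2 at (330,160) and (356,170), left of the bar. Pins 5–7 are at (438,171), (464,163) and (488,152) on the right, and pins 3 and 4 are hidden behind the bar. The bar is just short of pin 4, with the force rising. Pin 5 is 0.219 rad ahead, which puts the fourth-click angle at about 0.86, so I'll go on by 0.12.

```bash
python3 -m jog '[[0,0.2,0,-0.015],[0.01,0.4,0,-0.03],[0.01,0.6,0,-0.045],[0.02,0.8,0,-0.06],[0.03,1,0,-0.08],[0.05,1.2,0,-0.095],[0.08,1.4,0,-0.11],[0.09,1.55,0,-0.12],[0.09,1.55,0,-0.12],[0.09,1.55,0,-0.12],[0.09,1.55,0,-0.12]]'; python3 m2.py|head -1; python3 - <<'E'
from h import *
c=cam('wrist'); np.savez('/tmp/w4.npz',**c)
cv2.imwrite('pics/w4.png',cv2.resize(c['pixels'][:200,100:420,::-1],(800,500),interpolation=cv2.INTER_CUBIC))
E
```

```text
t: 17.03
eef_pos: [0.6297, -0.1953, 0.1152]
tool_rot: [-0.001, 0.682, 0.731, -0.0]
contact_force: [-6.7, 2.6, 9.4]
gripper_width: 0.288
grasp_force: 50.3
r 0.1281 turn 0.8477 F tangential -6.45 F [-6.7  2.6  9.4]
```

View pics/w4.png

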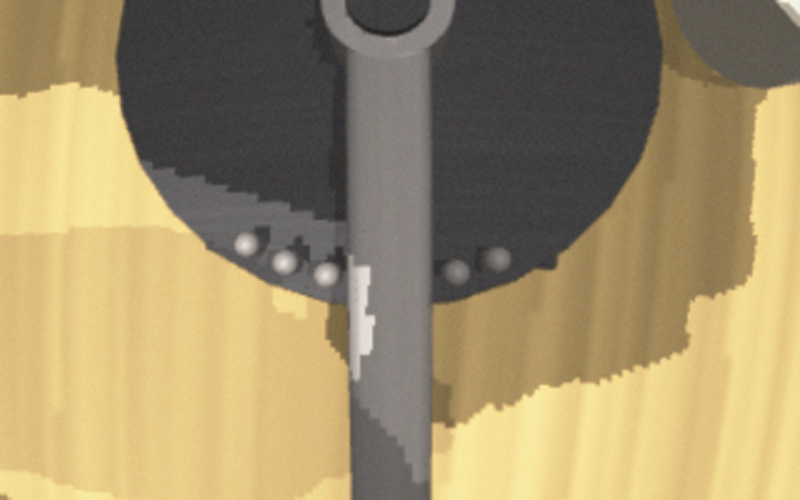

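The crop shows pins 1–3 on the left, the third at x=326, and pins 6–7 on the right, the sixth at x=457. The midpoint of pins 3 and 6 is 391.5 and the bar centre is at about 390, so the bar is centred between pins 4 and 5. One last check of the mould.

```bash
python3 - <<'E'
from h import *
for n in ['top','side']:
    c=cam(n); np.savez('/tmp/%s.npz'%n,**c)
cv2.imwrite('pics/side1.png',cv2.resize(c['pixels'][130:300,100:340,::-1],(800,566),interpolation=cv2.INTER_CUBIC))
E
sed -i 's/reg(.36,.62,-.03,.13)/reg(.5,.70,.03,.17)/' m1.py; python3 m1.py | grep mould; python3 m2.py | head -1
```

```text
mould 1310 z [59.6, 63.0] mean [616.2, 100.4, 58.7] rect [616.4 100. ] [98.3 91.2] 0.5 box [[567.0, 145.0], [568.0, 54.0], [666.0, 55.0], [665.0, 146.0]]
mould 1138 z [60.5, 62.7] mean [607.8, 106.8, 58.7] rect [608.3 106.3] [110.  100.1] 0.6 box [[553.0, 156.0], [554.0, 56.0], [664.0, 57.0], [663.0, 157.0]]
r 0.1281 turn 0.8479 F tangential -5.91 F [-6.2  3.5  8.9]
```

View pics/side1.png

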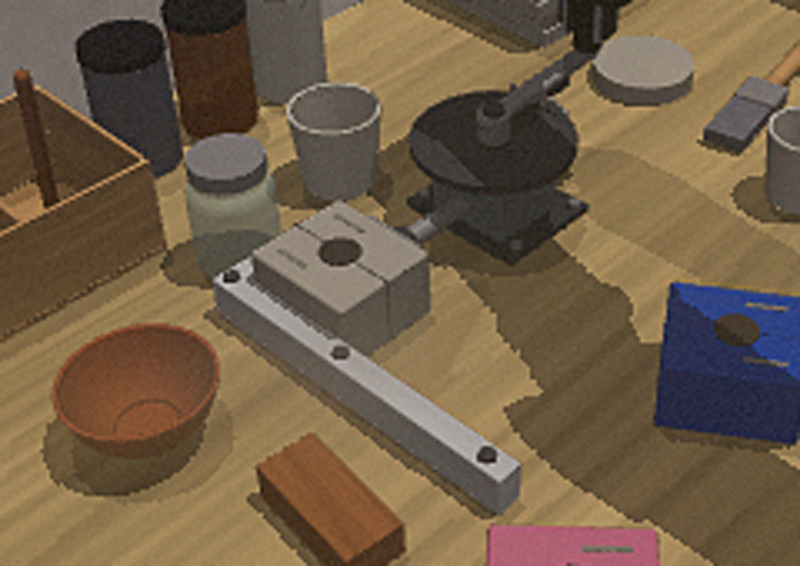

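The side view shows the mould flat and tight in the corner at (340,260), with the pad rod extended against it at (435,222) and the bystanders where they stood. I'm handing in.

```bash
python3 -c "
from station import bot
print(bot.hand_in())"
```

```text
the job is handed in; nothing more can be done
None
```

I handed the job in, and no verdict came back: by the last pictures the mould is square against fence and stop, the pad is against it, the gripper is holding the lever steady between pins 4 and 5, and the bystanders look undisturbed.

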